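Cap the finished lamp frames

ROBOT

A 6-joint arm with a two-finger parallel gripper is mounted at the origin on the work surface; the furniture and walls round the work are solid. World frame = base frame: x ahead of the robot, y to its left, z up, the work surface at z = 0. Lengths are in mm, angles in rad, forces in N, time in s.
With the tool pointing down it reaches from about 350 to 875 mm from the base axis. Payload 4.2 kg.
Tool frame: the origin (TCP) lies midway between the tips of the shut fingers; the grasp point (between the pads) lies 19 mm behind it; z points along the fingers, y is the line along which they close (so a half turn about z gives the same grasp; the last joint's range is limited). The gripper opens to 85 mm and grips with 20 to 120 N. Pads are 22 mm wide; open, the fingers measure 114 mm over their backs; the gripper's body (76 mm by 85 mm) begins 54 mm behind the grasp point. The pads swing forward as they close: fully open they stand 13 mm farther back than shut.
Start: joints at [-1.024, 0.385, 0.008, 0, -1.194, -0.259], TCP at [177.418, -599.268, 231.312] pointing down, gripper open.
Joint ranges: [-3.14, 3.14], [-1.21, 2.06], [-1.07, 1.41], [-3.16, 2.05], [-2.99, -0.16], [-3.1, 3.1]. Speed limits (rad/s): [2.79, 2.79, 3.14, 3.14, 3.14, 3.14].

INTERFACE

Orientations are given as a unit quaternion [x, y, z, w].
In Python, from bench import read_state, get_image, job_done gives the robot as it stands.
- The arm moves only by the shell command python3 -m jog 'ROWS'. ROWS is JSON, a list of rows, each a list of 3 entries, a list of its own where there are three numbers: the shift along the world's x, y, z scaled (see below), then the turn, a rotation vector about the world's x, y, z scaled (see below), then the gripper's target within -1 to 1 (shut at 1, half-way at 0, fully open at -1). In form: [[[x, y, z], [wx, wy, wz], claw], ...]. A call has 1 to 20 rows; each row is the pose to reach, as a shift and turn from the pose commanded when the call began; what a row does not reach only later rows make up. The controller multiplies each number of a shift by 10 cm and each number of a turn by 120 degrees. A row lasts 1/10 s, in which the tool goes at most 50 mm and 8.59 degrees, less where a joint would pass 70% of its speed; a pose out of reach is approached as far as the arm can. A call with a number of a shift or a turn outside -1 to 1 is refused whole. A call with a gripper value outside its range is refused whole. The fingers move at their own pace and stop on an object; the grip force is fixed at half the most. Time passes only in rows, so rows that repeat a pose let the fingers close. It gives the time, the measured TCP pose, the force, the opening and the grip force at its end, in the units of the state.
- read_state(): the state, without advancing time (a new reading comes with each control period).
- get_image(name): name is "scene" or "top" or "wrist"; returns a dict with "frame" (480x640x3 uint8, red, green, blue), "range_z" (480x640 float32, mm along the optical axis (not along the pixel's ray), 0 where there is no reading), "fx", "fy", "cx", "cy" (pixels), "distortion" ([k1, k2, p1, p2, k3] as OpenCV has them; the pictures are not rectified), "R" (3x3) and "t" (3): a world point X has camera coordinates R X + t. Camera axes: x right, y down, z forward; pixel columns grow to the right and rows downward; lengths in mm; the calibration is good to about 2 mm. A picture is of the moment at which its call begins.
- job_done(): hands the job in; it is judged then, once.
The state is a dict: "clock": time; "joints": joint angles; "joint_vel": joint speeds; "joint_efforts": joint torques, N m; "position": TCP position; "ee_rot": TCP orientation; "contact_force": force on the tool from outside, world axes, zero at the start; "wrist_torque": the same for the moment, N m; "gripper_width": finger opening in mm; "grasp_force": force on a finger pad.
Only numpy, scipy, OpenCV 4.12 (cv2) and the standard library are available. Lean on these libraries where they do the work, as an engineer would, in place of code of your own. Each camera call takes 0.05 s, during which the arm holds its last target. There are 200 camera calls.

TASK

Three lamp caps stand loose on the bench between the blue housings and the right-hand edge, and a fourth was put by mistake on a frame of only one plate. Put these four caps on the four two-plate frames, one on each: resting flat on the upper plate, in the middle of its four black pins and turned square with the plate. The two one-plate frames stay bare; do not shift any frame. The caps in close rows at the back are stock and not part of this job.

Things in the scene. Friction and masses are not known exactly. Their poses are not given: they have to be found in the camera images.
- cap_a: White plastic lamp cap, about 40 g. At the start it stands on the plate of single_1. Origin: centre of its underside, z up. From the underside: foot 30 x 30 mm, 12 mm high; eight-sided collar 66 mm across flats from 12 to 18 mm up, flats along x and y; slotted upright in the middle from 18 to 79 mm up, 8 mm thick along x and 17 mm wide along y: the part to grip.
- cap_b: White plastic lamp cap, about 40 g. At the start it stands loose on the bench. Origin: centre of its underside, z up. From the underside: foot 30 x 30 mm, 12 mm high; eight-sided collar 66 mm across flats from 12 to 18 mm up, flats along x and y; slotted upright in the middle from 18 to 79 mm up, 8 mm thick along x and 17 mm wide along y: the part to grip.
- cap_c: White plastic lamp cap, about 40 g. At the start it stands loose on the bench. Origin: centre of its underside, z up. From the underside: foot 30 x 30 mm, 12 mm high; eight-sided collar 66 mm across flats from 12 to 18 mm up, flats along x and y; slotted upright in the middle from 18 to 79 mm up, 8 mm thick along x and 17 mm wide along y: the part to grip.
- cap_d: White plastic lamp cap, about 40 g. At the start it stands loose on the bench. Origin: centre of its underside, z up. From the underside: foot 30 x 30 mm, 12 mm high; eight-sided collar 66 mm across flats from 12 to 18 mm up, flats along x and y; slotted upright in the middle from 18 to 79 mm up, 8 mm thick along x and 17 mm wide along y: the part to grip.
- pair_1_seat (a point): Seat of a two-plate frame (a finished one): 76 x 77 mm, loose, 60 g, top face 27 mm above the bench. The point lies on the top face, midway between its four black pins; x and y run along the plate's edges. Pins 4 mm thick at x, y = +-30 mm, rising 35 mm above the face. A cap stands with its foot on this face, collar between the pins, clear of them by 4 to 7 mm.
- pair_2_seat (a point): Seat of a two-plate frame (a finished one): 76 x 77 mm, loose, 60 g, top face 27 mm above the bench. The point lies on the top face, midway between its four black pins; x and y run along the plate's edges. Pins 4 mm thick at x, y = +-30 mm, rising 35 mm above the face. A cap stands with its foot on this face, collar between the pins, clear of them by 4 to 7 mm.
- pair_3_seat (a point): Seat of a two-plate frame (a finished one): 76 x 77 mm, loose, 60 g, top face 27 mm above the bench. The point lies on the top face, midway between its four black pins; x and y run along the plate's edges. Pins 4 mm thick at x, y = +-30 mm, rising 35 mm above the face. A cap stands with its foot on this face, collar between the pins, clear of them by 4 to 7 mm.
- pair_4_seat (a point): Seat of a two-plate frame (a finished one): 76 x 77 mm, loose, 60 g, top face 27 mm above the bench. The point lies on the top face, midway between its four black pins; x and y run along the plate's edges. Pins 4 mm thick at x, y = +-30 mm, rising 35 mm above the face. A cap stands with its foot on this face, collar between the pins, clear of them by 4 to 7 mm.
- single_1_seat (a point): Seat of a one-plate frame (unfinished): 72 x 72 mm, loose, 30 g, top face 8 mm above the bench. The point lies on the top face, midway between its four black pins (at x, y = +-30 mm along the plate's edges, 4 mm thick, rising 35 mm above the face). At the start cap_a stands on it by mistake, foot on this face; it is to end bare.
- single_2_seat (a point): Seat of a one-plate frame (unfinished): 72 x 72 mm, loose, 30 g, top face 8 mm above the bench. The point lies on the top face, midway between its four black pins (at x, y = +-30 mm along the plate's edges, 4 mm thick, rising 35 mm above the face). Bare, and to stay so.

How it is judged:
By the outcome, as a careful person would: the job done as asked, in the order asked, and still so for the second after the job is handed in, with the robot touching nothing.
It also fails if it takes over 96 s, if anything falls off the work surface, if the arm or the gripper's body presses on something with over 40 N, if the wrist force passes 120 N, or if a joint passes its speed limit or range.

## Working session

There is one attempt and no reset: what is moved stays moved. The work goes in short steps, Python scripts to look and compute and a shell command to move; the robot and the scene stay as the last step left them, time stands still between calls to the robot, and variables do not carry over. Pictures are saved under pics/ and viewed, at most 14 in all, crops included, and the job is handed in when it is done.

```bash
mkdir -p pics; ls; python3 - <<'E'
from bench import *
import cv2,pickle
d={n:get_image(n) for n in("scene","top","wrist")}
pickle.dump(d,open('d0.pkl','wb'))
for n in d:
    cv2.imwrite(f'pics/{n}0.png',d[n]['frame'][:,:,::-1]); c=d[n]; print(n,c['fx'],c['cx'],c['cy'],c['distortion'],c['R'],c['t'])
print(read_state())
E
```

```text
pics
scene 459.7586559457111 315.7907637751576 230.02417069450945 [-0.07179116  0.          0.          0.          0.        ] [[-0.84343891 -0.53708499 -0.01226831]
 [-0.34371951  0.55704668 -0.75601316]
 [ 0.41287734 -0.63343406 -0.65444143]] [437.92094966 230.32019812 737.35530172]
top 467.8142956020771 323.1873382805877 233.67376458902575 [-0.10282122  0.          0.          0.          0.        ] [[ 0.00536152 -0.99995534 -0.00778221]
 [-0.98894931 -0.00414917 -0.14819598]
 [ 0.14815707  0.00849077 -0.98892739]] [  -9.88965279  558.59518547 1052.10057313]
wrist 363.4488723469147 312.9981135585767 238.41000949139956 [-0.05737724  0.          0.          0.          0.        ] [[-0.28225411  0.9593375   0.00204464]
 [ 0.92677697  0.27212241  0.25890894]
 [ 0.24782467  0.07497304 -0.96589957]] [623.74995822 -34.20759218 377.90258479]
{'clock': 0.15, 'joints': array([-1.02438731e+00,  3.85353067e-01,  6.97752426e-03, -3.47769836e-04,
       -1.19397398e+00, -2.58577981e-01]), 'joint_vel': array([ 0.00086376, -0.00312912,  0.00375752,  0.00101836,  0.00054198,
       -0.00172196]), 'joint_efforts': array([-5.64156599e-04, -3.92677474e+01,  1.88582289e+01,  4.18858185e+00,
       -3.38846403e-03, -5.03002610e-06]), 'position': array([ 177.30804126, -598.8867329 ,  230.50449926]), 'ee_rot': array([-1.43355753e-01,  9.89670904e-01,  7.77854371e-04, -1.55486491e-04]), 'contact_force': array([ 1.26597606, -0.8608677 ,  0.59284528]), 'wrist_torque': array([-0.02943696, -0.01435721,  0.06854847]), 'grasp_force': 0.0, 'gripper_width': 85.32424782086844}
```

View pics/top0.png

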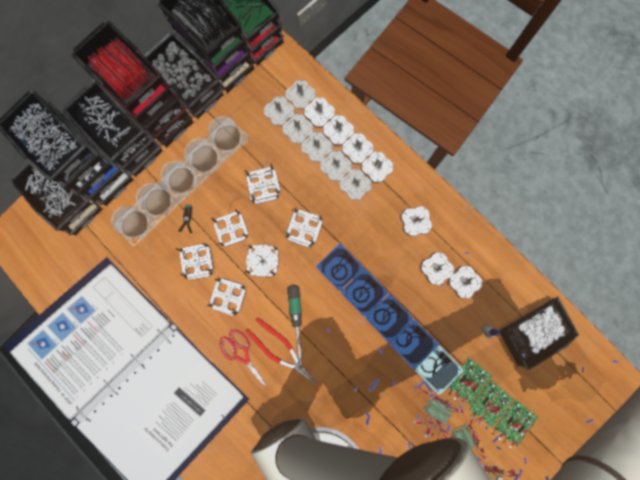

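View pics/scene0.png

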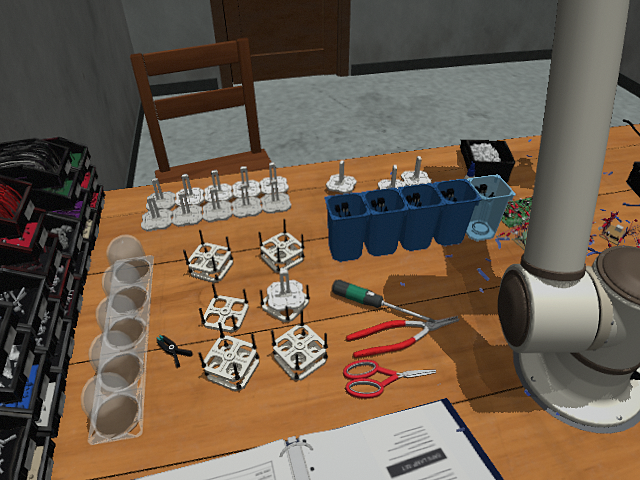

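Top view: loose caps are at (416,221), (437,268) and (465,282). Frames are at (263,184), (305,228), (196,261), (228,296), the single with cap_a at (262,261) and the bare single at (230,228). The scene view confirms which frames have two plates.

```bash
cat > h.py <<'E'
import numpy as np,cv2
def plane(c,uv,z):
    K=np.array([[c['fx'],0,c['cx']],[0,c['fy'],c['cy']],[0,0,1.]])
    p=cv2.undistortPoints(np.float64(uv).reshape(-1,1,2),K,np.float64(c['distortion'])).reshape(-1,2)
    d=np.c_[p,np.ones(len(p))]@c['R']; o=-c['R'].T@c['t']
    return o+d*((z-o[2])/d[:,2])[:,None]
def cloud(c):
    K=np.array([[c['fx'],0,c['cx']],[0,c['fy'],c['cy']],[0,0,1.]])
    v,u=np.mgrid[:480,:640]
    p=cv2.undistortPoints(np.c_[u.ravel(),v.ravel()].astype(float).reshape(-1,1,2),K,np.float64(c['distortion'])).reshape(-1,2)
    X=(np.c_[p,np.ones(len(p))]*c['range_z'].reshape(-1,1)-c['t'])@c['R']
    return X.reshape(480,640,3)
E
python3 - <<'E'
import pickle
from h import *
d=pickle.load(open('d0.pkl','rb'))
t=d['top']; C=cloud(t)
for n,uv,z in [('b',(416,221),18),('c',(437,268),18),('d',(465,282),18),('a',(262,261),26),('p1',(263,184),27),('p2',(305,228),27),('p3',(196,261),27),('p4',(228,296),27),('s2',(230,228),8)]:
    q=plane(t,[uv],z)[0]
    print(n,q.round(0))
    if n in 'abcd':
        for k in('top','scene'):
            X=cloud(d[k]).reshape(-1,3)
            m=(np.hypot(*(X[:,:2]-q[:2]).T)<30)&(X[:,2]>50)&(X[:,2]<115)
            P=X[m]
            if len(P)>4: print(k,m.sum(),P.mean(0).round(1),P[:,2].max())
w=d['wrist'];print('wristcam',-w['R'].T@w['t'])
print('bench z',np.nanmedian(C[300:310,270:280,2]))
E
```

```text
b [ 594. -230.   18.]
top 39 [ 594.6 -229.5   71.4] 80.56781991223002
scene 58 [ 592.4 -227.    65.6] 78.23734094468323
c [ 481. -278.   18.]
top 35 [ 479.8 -277.6   72.1] 80.82140505954321
scene 55 [ 477.6 -275.    66.5] 79.58969079281991
d [ 448. -344.   18.]
top 45 [ 447.4 -343.4   68.8] 79.65496519919499
scene 62 [ 445.4 -342.    66.1] 79.86097066180413
a [495. 137.  26.]
top 33 [496.3 135.3  77.9] 88.30215972141596
scene 129 [496.4 139.6  72.8] 87.99057553601993
p1 [682. 139.  27.]
p2 [574.  36.  27.]
p3 [494. 294.  27.]
p4 [412. 215.  27.]
s2 [577. 219.   8.]
wristcam [ 114.10521779 -617.41057706  372.59725166]
bench z -0.6890110230031878
```

View pics/wrist0.png

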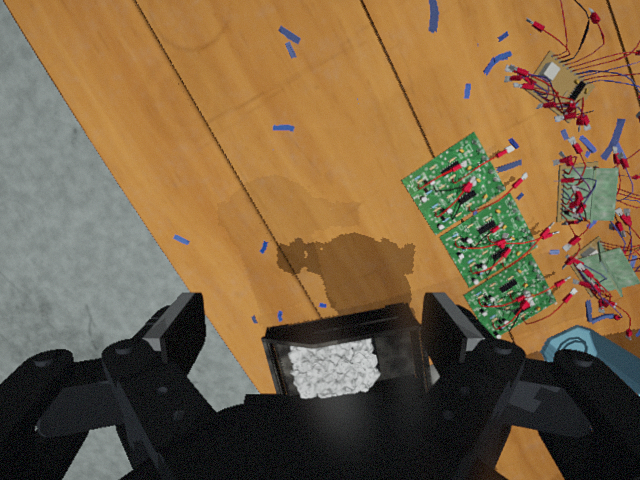

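Wrist view from the start shows only the parts bin under the gripper at (335,370) and the boards, with no caps. I'll move over to the loose caps.

```bash
R='python3 -m jog'
python3 -m jog '[[[0.97,0.9,0],[0,0,0],-1],[[0.97,0.9,0],[0,0,0],-1],[[0.97,0.9,0],[0,0,0],-1]]'
python3 -m jog '[[[0.97,0.9,0],[0,0,0],-1],[[0.97,0.9,0],[0,0,0],-1],[[0.97,0.9,0],[0,0,0],-1]]'
python3 -m jog '[[[0.97,0.9,0],[0,0,0],-1],[[0.97,0.9,0],[0,0,0],-1],[[0.97,0.9,0],[0,0,0],-1],[[0.97,0.9,0],[0,0,0],-1],[[0.97,0.9,0],[0,0,0],-1]]'
cat > look.py <<'E'
import sys,pickle
from bench import *
from h import *
n=sys.argv[1]; c=get_image('wrist'); pickle.dump(c,open(n+'.pkl','wb')); cv2.imwrite(f'pics/{n}.png',c['frame'][:,:,::-1])
s=read_state(); print(s['clock'],s['position'].round(1),s['ee_rot'].round(4),s['gripper_width'].round(1))
E
python3 look.py w1
```

```text
clock: 0.45
position: [275.7, -507.4, 230.9]
ee_rot: [-0.144, 0.99, 0.0, -0.0]
contact_force: [0.6, -0.6, -0.2]
gripper_width: 85.5
grasp_force: 0.0
clock: 0.75
position: [373.1, -417.1, 231.2]
ee_rot: [-0.144, 0.99, 0.0, 0.0]
contact_force: [-0.2, 0.3, 0.5]
gripper_width: 85.2
grasp_force: 0.0
clock: 1.25
position: [468.7, -328.5, 230.9]
ee_rot: [-0.144, 0.99, 0.0, -0.0]
contact_force: [-0.2, 0.3, -0.3]
gripper_width: 85.2
grasp_force: 0.0Traceback (most recent call last):
  File "look.py", line 5, in <module>
    s=read_state(); print(s['clock'],s['position'].round(1),s['ee_rot'].round(4),s['gripper_width'].round(1))
                                                                                 ^^^^^^^^^^^^^^^^^^^^^^^^
AttributeError: 'float' object has no attribute 'round'
```

View pics/w1.png

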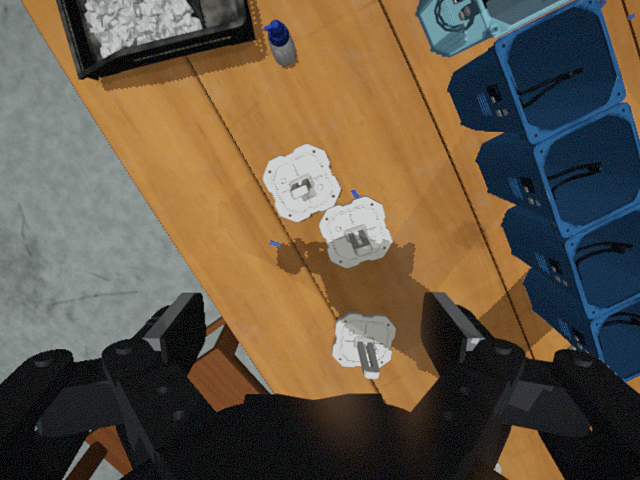

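The wrist view shows cap_d at (302,184), cap_c at (356,235) and cap_b at (366,345), with their uprights clearly visible.

```bash
sed -i "s/,s\['gripper_width'\].*/,s['gripper_width'])/" look.py
cat > caps.py <<'E'
import sys,pickle
from h import *
def upright(c,q,lo,hi,r=25):
    X=cloud(c).reshape(-1,3); s=c['R'][2]
    m=(np.hypot(*(X[:,:2]-q).T)<r)&(X[:,2]>lo)&(X[:,2]<hi)
    P=X[m]; r=cv2.minAreaRect(P[:,:2].astype(np.float32)); b=cv2.boxPoints(r)
    e=[b[1]-b[0],b[2]-b[1]]; L=max(e,key=np.linalg.norm)
    return len(P),P.mean(0).round(1),np.round(r[0],1),np.round(r[1],1),'long-axis deg',round(float(np.degrees(np.arctan2(L[1],L[0])))%180,1)
def collar(c,q,lo,hi):
    X=cloud(c).reshape(-1,3); m=(np.hypot(*(X[:,:2]-q).T)<45)&(X[:,2]>lo)&(X[:,2]<hi)
    P=X[m,:2].astype(np.float32); A=np.radians(np.arange(0,90,.5)); 
    r=cv2.minAreaRect(P); return np.round(r[0],1),np.round(r[1],1),round(r[2],1)
E
python3 - <<'E'
from caps import *
c=pickle.load(open('w1.pkl','rb'))
for n,q in dict(b=(594,-230),c=(480,-277),d=(447,-343)).items():
    print(n,upright(c,np.array(q),72,84),collar(c,np.array(q),11,22))
f=c['frame'][140:390,240:420]; cv2.imwrite('pics/w1c.png',cv2.resize(f,None,fx=2.4,fy=2.4,interpolation=cv2.INTER_CUBIC)[:,:,::-1])
E
```

```text
b (152, array([ 592.7, -234. ,   76.4]), array([ 593.4, -233.3]), array([ 8.3, 15. ]), 'long-axis deg', 103.2) (array([ 593.6, -233.1]), array([66. , 67.3]), 11.1)
c (173, array([ 478.7, -281.2,   77.1]), array([ 479.1, -280.9]), array([ 7.8, 15.1]), 'long-axis deg', 126.0) (array([ 476.2, -282.7]), array([74.6, 66.3]), 34.9)
d (181, array([ 446.5, -345.9,   77.3]), array([ 446.9, -345.9]), array([ 7.8, 15.1]), 'long-axis deg', 131.9) (array([ 452.2, -341.7]), array([80.4, 65.5]), 40.7)
```

View pics/w1c.png

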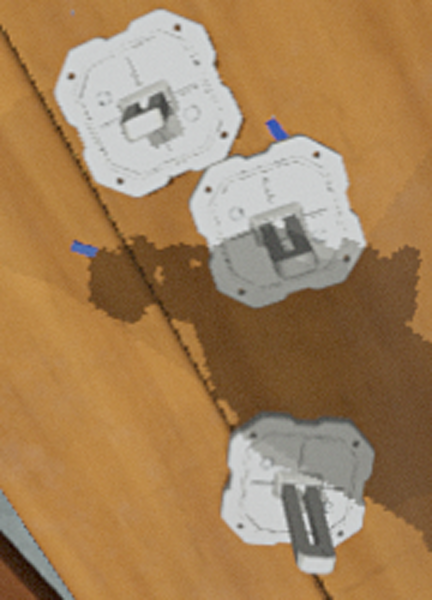

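The crop shows the slotted uprights. Long axes are b about 102°, c 125.5° and d 131.3°, from matching collar and upright fits. Grasp cap_d first.

```bash
python3 -m jog '[[[-0.21,-0.16,-0.3],[0,0,-0.54],0],[[-0.21,-0.16,-0.6],[0,0,-0.54],0],[[-0.21,-0.16,-0.9],[0,0,-0.54],0],[[-0.21,-0.16,-0.9],[0,0,-0.54],0],[[-0.21,-0.16,-0.9],[0,0,-0.54],0],[[-0.21,-0.16,-0.9],[0,0,-0.54],0],[[-0.21,-0.16,-0.9],[0,0,-0.54],0],[[-0.21,-0.16,-0.9],[0,0,-0.54],0],[[-0.21,-0.16,-0.9],[0,0,-0.54],0],[[-0.21,-0.16,-0.9],[0,0,-0.54],0]]'
python3 look.py w2
python3 - <<'E'
from caps import *
c=pickle.load(open('w2.pkl','rb'))
for n,q in dict(c=(480,-277),d=(447,-343)).items():
    print(n,upright(c,np.array(q),72,84))
E
```

```text
clock: 2.3
position: [446.6, -346.0, 141.4]
ee_rot: [0.409, 0.912, -0.0, -0.0]
contact_force: [0.4, 0.6, 0.8]
gripper_width: 42.9
grasp_force: 0.0
2.35 [ 446.8 -345.8  141.4] [ 0.4091  0.9125 -0.     -0.    ] 42.667274083739294
c (401, array([ 478.1, -280.1,   76.9]), array([ 478.8, -280. ]), array([ 8.4, 15.4]), 'long-axis deg', 122.9)
d (314, array([ 445.8, -345.5,   77.3]), array([ 446.4, -346.3]), array([ 7.2, 14.8]), 'long-axis deg', 131.7)
```

View pics/w2.png

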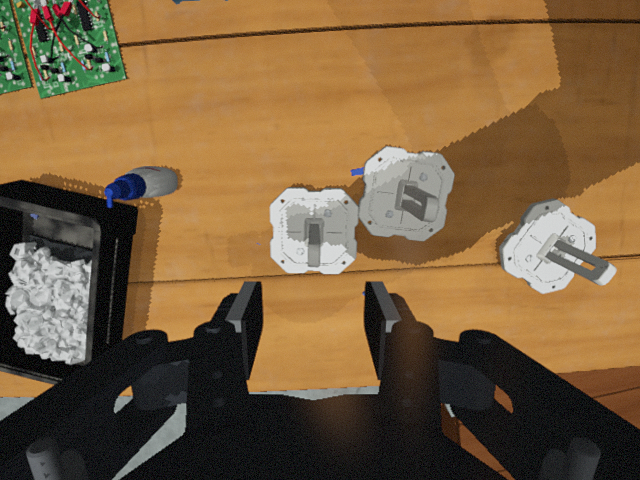

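cap_d at (314,230) is square to the fingers and centred between them. Descend, grip and lift.

```bash
python3 -m jog '[[[0,0,-0.4],[0,0,0],0],[[0,0,-0.8],[0,0,0],0],[[0,0,-0.99],[0,0,0],0],[[0,0,-0.99],[0,0,0],0],[[0,0,-0.99],[0,0,0],1],[[0,0,-0.99],[0,0,0],1],[[0,0,-0.99],[0,0,0],1],[[0,0,-0.99],[0,0,0],1],[[0,0,-0.99],[0,0,0],1],[[0,0,-0.99],[0,0,0],1]]'
python3 -m jog '[[[0,0,0.3],[0,0,0],1],[[0,0,0.7],[0,0,0],1],[[0,0,1],[0,0,0],1],[[0,0,1],[0,0,0],1]]'
python3 -m jog '[[[0,0,0.5],[0,0,0],1],[[0,0,0.9],[0,0,0],1],[[0,0,0.9],[0,0,0],1]]'
```

```text
clock: 3.35
position: [448.5, -345.8, 43.9]
ee_rot: [0.409, 0.913, -0.0, 0.002]
contact_force: [-0.9, 0.6, 6.3]
gripper_width: 7.1
grasp_force: 63.4
clock: 3.75
position: [450.0, -346.6, 147.4]
ee_rot: [0.409, 0.913, -0.0, 0.005]
contact_force: [0.9, -0.0, -0.1]
gripper_width: 6.9
grasp_force: 62.6
clock: 4.05
position: [450.0, -346.9, 238.4]
ee_rot: [0.409, 0.913, -0.001, 0.006]
contact_force: [0.5, 0.8, -0.9]
gripper_width: 7.1
grasp_force: 62.5
```

```bash
python3 -m jog '[[[0.22,0.92,0],[0,0,0],1],[[0.22,0.92,0],[0,0,0],1]]'
python3 -m jog '[[[0.22,0.92,0],[0,0,0],1],[[0.22,0.92,0],[0,0,0],1]]' >/dev/null
python3 -m jog '[[[0.22,0.92,0],[0,0,0],1],[[0.22,0.92,0],[0,0,0],1]]' >/dev/null
python3 -m jog '[[[0.22,0.92,0],[0,0,0],1],[[0.22,0.92,0],[0,0,0],1],[[0.22,0.92,0],[0,0,0],1],[[0.22,0.92,0],[0,0,0],1],[[0.22,0.92,0],[0,0,0],1],[[0.22,0.92,0],[0,0,0],1]]'
python3 look.py w3
```

```text
clock: 4.25
position: [468.7, -252.5, 231.1]
ee_rot: [0.411, 0.912, 0.0, -0.001]
contact_force: [0.2, 0.7, -0.0]
gripper_width: 6.7
grasp_force: 62.5
clock: 5.25
position: [534.9, 21.6, 232.0]
ee_rot: [0.41, 0.912, -0.0, -0.0]
contact_force: [0.1, 0.5, 0.1]
gripper_width: 6.6
grasp_force: 62.5
5.3 [535.1  21.5 232.2] [ 4.101e-01  9.121e-01 -1.000e-04 -2.000e-04] 7.025936566083473
```

View pics/w3.png

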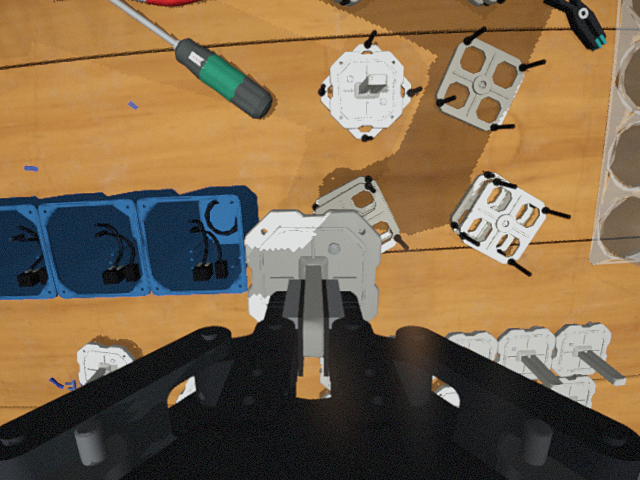

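In w3 the held cap_d at (315,260) is square in the hand. p2 is at (357,215) partly behind it, p1 at (505,220), single_2 at (483,85) and cap_a on single_1 at (370,90).

```bash
cat > seats.py <<'E'
from caps import *
def seat(c,q,z=27,R=60):
    X=cloud(c); q=np.array(q,float)
    near=np.hypot(X[...,0]-q[0],X[...,1]-q[1])<R
    m=(near&(abs(X[...,2]-z)<5)).astype(np.uint8)
    m=cv2.morphologyEx(m,cv2.MORPH_OPEN,np.ones((2,2)))
    P=X[m>0][:,:2].astype(np.float32); r=cv2.minAreaRect(P)
    T=X[near&(X[...,2]>z+15)&(X[...,2]<z+40)&(c['frame'].max(2)<80)]
    out=['plate',np.round(r[0],1),np.round(r[1],1),round(r[2],1)]
    if len(T)>4:
        rp=cv2.minAreaRect(T[:,:2].astype(np.float32)); out+=['pins',len(T),np.round(rp[0],1),np.round(rp[1],1),round(rp[2],1)]
    return out
S=dict(p1=(682,139),p2=(574,36),p3=(494,294),p4=(412,215))
E
python3 - <<'E'
from seats import *
t=pickle.load(open('d0.pkl','rb'))
w=pickle.load(open('w3.pkl','rb'))
for n,q in S.items(): 
    for k,c in (('top',t['top']),('scene',t['scene']),('w3',w)):
        try: print(n,k,*seat(c,q))
        except Exception as e: print(n,k,'-')
E
```

```text
p1 top plate [552.9  85.4] [365.6  74.5] 21.6
p1 scene plate [451.2 350.7] [ 87.4 754.4] 47.4 pins 68 [682.6 140.8] [65.7 64.4] 13.8
p1 w3 plate [612.5 121.6] [260.4  76.6] 13.9 pins 242 [682.7 138.1] [63.9 64.6] 14.5
p2 top plate [505.2  30.4] [222.6  79.9] 3.6
p2 scene plate [397.  292.6] [ 89.4 751.4] 35.2 pins 54 [574.6  39.7] [64.9 65.2] 73.0
p2 w3 plate [560.9  51.5] [134.1  54.4] 6.8 pins 79 [585.   65.7] [ 3.8 64.3] 73.7
p3 top plate [468.7 155.7] [364.2  82.8] 80.1
p3 scene plate [355.7 431.7] [ 91.  501.8] 45.8 pins 100 [495.2 296.5] [66.3 63.8] 12.4
p3 w3 plate [510.6 182.3] [226.6  11.3] 77.2
p4 top plate [388.4 121.2] [265.5  75. ] 77.6
p4 scene plate [311. 383.] [ 90.3 499.2] 30.9 pins 87 [411.9 217.5] [65.7 65.1] 74.1
p4 w3 plate [436.1 185.1] [22.5  7.7] 56.2
```

```bash
python3 -m jog '[[[0.74,0.58,0],[0,0,-0.1],1],[[0.74,0.58,0],[0,0,-0.227],1],[[0.74,0.58,0],[0,0,-0.227],1],[[0.74,0.58,0],[0,0,-0.227],1]]' >/dev/null
python3 -m jog '[[[0.74,0.58,0],[0,0,0],1],[[0.74,0.58,0],[0,0,0],1],[[0.74,0.58,-0.5],[0,0,0],1],[[0.74,0.58,-0.5],[0,0,0],1],[[0.74,0.58,-0.5],[0,0,0],1],[[0.74,0.58,-0.5],[0,0,0],1],[[0.74,0.58,-0.5],[0,0,0],1]]'
python3 look.py w4
python3 - <<'E'
from seats import *
w=pickle.load(open('w4.pkl','rb'))
print(seat(w,(682,139)))
from bench import *
t=get_image('top');pickle.dump(t,open('t4.pkl','wb'))
for k,c in(('w',w),('t',t)): 
  print(k,collar(c,np.array((682,138)),148,162))
E
```

```text
clock: 6.4
position: [697.1, 89.8, 180.7]
ee_rot: [0.576, 0.817, 0.026, -0.026]
contact_force: [-0.1, -0.0, 0.5]
gripper_width: 7.1
grasp_force: 62.6
6.45 [697.   89.9 180.4] [ 0.5761  0.8166  0.0258 -0.0264] 6.789635839861592
['plate', array([685.9, 141.3]), array([75.4, 68.1]), 14.6, 'pins', 109, array([683.2, 141.1]), array([65.4, 59.3]), 15.7]
w (array([689.7, 109.4]), array([65.4, 30.6]), 19.5)
t (array([688.1, 112.2]), array([60.7, 26.1]), 24.8)
```

View pics/w4.png

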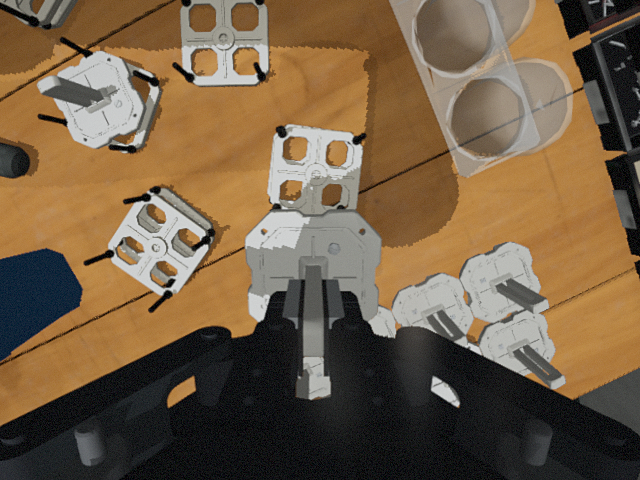

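The p1 seat is at (315,165) with cap_d still short of it. The arm lags, so I'll check the joints.

```bash
python3 -c "
from bench import *;s=read_state();print(s['joints'].round(3),s['joint_vel'].round(3))"
python3 -m jog '[[[0,0,0],[0,0,0],1],[[0,0,0],[0,0,0],1],[[0,0,0],[0,0,0],1]]'
python3 -c "
from bench import *;s=read_state();print(s['joints'].round(3),s['joint_vel'].round(3))"
```

```text
[ 0.325  0.554  0.185 -0.079 -1.192 -3.096] [ 0.003  0.012 -0.007 -0.003  0.003 -0.   ]
clock: 6.8
position: [696.3, 90.3, 177.7]
ee_rot: [0.576, 0.817, 0.024, -0.028]
contact_force: [0.6, -0.4, -0.6]
gripper_width: 6.9
grasp_force: 62.6
[ 0.326  0.557  0.183 -0.079 -1.192 -3.096] [ 0.001  0.006  0.001  0.    -0.    -0.001]
```

Joint 6 is at its limit. Tool yaw is j1 + j6 + 180°, so I'll turn the cap +90° instead, which is equivalent since square counts modulo 90°.

```bash
python3 -m jog '[[[0,0,0.2],[0,0,0.75],1],[[0,0,0.2],[0,0,0.75],1],[[0,0,0.2],[0,0,0.75],1],[[0,0,0.2],[0,0,0.75],1],[[0,0,0.2],[0,0,0.75],1],[[0,0,0.2],[0,0,0.75],1],[[0,0,0.2],[0,0,0.75],1],[[0,0,0.2],[0,0,0.75],1],[[0,0,0.2],[0,0,0.75],1],[[0,0,0.2],[0,0,0.75],1],[[0,0,0.2],[0,0,0.75],1],[[0,0,0.2],[0,0,0.75],1],[[0,0,0.2],[0,0,0.75],1]]'
```

```text
clock: 8.1
position: [696.3, 90.3, 197.3]
ee_rot: [-0.169, 0.985, -0.003, -0.037]
contact_force: [0.5, -0.2, 0.3]
gripper_width: 6.7
grasp_force: 62.5
```

```bash
cat > rel.py <<'E'
import sys
from bench import *
import numpy as np
from scipy.spatial.transform import Rotation as R
x,y,z,ang=map(float,sys.argv[1:5])   # target TCP, tool-y angle deg
s=read_state(); a=np.radians((ang+90)/2)
r=(R.from_quat([np.cos(a),np.sin(a),0,0])*R.from_quat(s['ee_rot']).inv()).as_rotvec(degrees=True)
print('shift',((np.array([x,y,z])-s['position'])/100).round(3),'turn',(r/120).round(3),'j6 end ~',round(ang-180-np.degrees(np.arctan2(y,x))),'clock',s['clock'])
E
python3 rel.py 682.7 138.5 172 104.3
```

```text
shift [-0.136  0.482 -0.253] turn [ 0.007 -0.035 -0.043] j6 end ~ -87 clock 8.1
```

```bash
python3 -m jog '[[[-0.136,0.482,-0.25],[0.007,-0.035,-0.043],1],[[-0.136,0.482,-0.25],[0.007,-0.035,-0.043],1],[[-0.136,0.482,-0.25],[0.007,-0.035,-0.043],1],[[-0.136,0.482,-0.25],[0.007,-0.035,-0.043],1],[[-0.136,0.482,-0.25],[0.007,-0.035,-0.043],1],[[-0.136,0.482,-0.25],[0.007,-0.035,-0.043],1]]'
python3 look.py w5
python3 - <<'E'
from seats import *
w=pickle.load(open('w5.pkl','rb'))
print(seat(w,(682,139)))
print(collar(w,np.array((682,138)),140,154))
from bench import *
t=get_image('top');s=get_image('scene')
pickle.dump((t,s),open('t5.pkl','wb'))
print(seat(t,(682,139)),collar(t,np.array((682,138)),140,154))
print(seat(s,(682,139)),collar(s,np.array((682,138)),140,154))
E
```

```text
clock: 8.7
position: [683.7, 137.8, 173.2]
ee_rot: [-0.125, 0.992, 0.0, 0.001]
contact_force: [0.5, -0.3, 0.4]
gripper_width: 6.9
grasp_force: 62.5
8.75 [683.5 137.8 173. ] [-1.251e-01  9.921e-01  2.000e-04  1.000e-03] 7.137956247072425
['plate', array([646.6, 132.9]), array([57.8, 74. ]), 11.5, 'pins', 101, array([653.6, 131.2]), array([ 3.9, 61.6]), 13.7]
(array([678.4, 136.7]), array([57.9, 66. ]), 14.5)
['plate', array([674.3, 126.4]), array([55.6, 86.6]), 43.1] (array([675.1, 136.3]), array([50.7, 67.4]), 16.2)
['plate', array([451.4, 350.5]), array([ 87.4, 754.9]), 47.4, 'pins', 69, array([682.3, 140.7]), array([65.3, 65. ]), 13.3] (array([681.4, 139. ]), array([67. , 67.8]), 13.6)
```

View pics/w5.png

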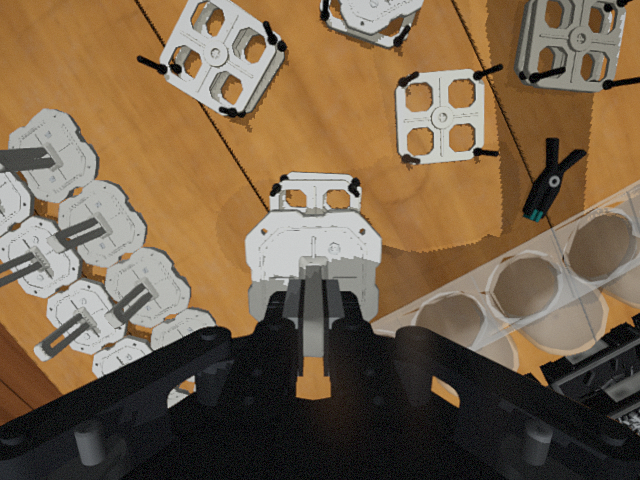

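Scene camera sees both: pins (682.3,140.7), held collar (681.4,139.0). The wrist image shows the front pins at (277,188) and (356,187), symmetric about the cap. Shift by about (+0.7,+1.2), lower and release.

```bash
python3 -m jog '[[[0.007,0.012,-0.3],[0,0,0],1],[[0.007,0.012,-0.6],[0,0,0],1],[[0.007,0.012,-0.6],[0,0,0],1],[[0.007,0.012,-0.6],[0,0,0],1]]'
python3 -m jog '[[[0,0,-0.1],[0,0,0],1],[[0,0,-0.2],[0,0,0],1],[[0,0,-0.3],[0,0,0],1],[[0,0,-0.4],[0,0,0],1],[[0,0,-0.41],[0,0,0],1],[[0,0,-0.41],[0,0,0],1]]'
python3 rel.py 684.2 139 71 104.3
```

```text
clock: 9.25
position: [683.8, 139.3, 112.7]
ee_rot: [-0.126, 0.992, -0.0, 0.0]
contact_force: [0.7, 0.1, 0.1]
gripper_width: 7.1
grasp_force: 62.5
clock: 9.85
position: [683.3, 139.6, 71.0]
ee_rot: [-0.126, 0.992, 0.0, 0.0]
contact_force: [-0.1, -0.2, -0.1]
gripper_width: 6.9
grasp_force: 63.3
shift [ 0.009 -0.006 -0.   ] turn [-0.     0.    -0.001] j6 end ~ -87 clock 9.85
```

```bash
python3 -m jog '[[[0,0,-0.01],[0,0,0],1],[[0,0,-0.01],[0,0,0],1],[[0,0,-0.01],[0,0,0],0.6],[[0,0,-0.01],[0,0,0],0.2],[[0,0,-0.01],[0,0,0],0],[[0,0,-0.01],[0,0,0],0]]'
python3 -m jog '[[[0,0,0.4],[0,0,0],0],[[0,0,0.8],[0,0,0],0],[[0,0,1],[0,0,0],0],[[0,0,1],[0,0,0],0]]'
python3 - <<'E'
from seats import *
from bench import *
s=get_image('scene');t=get_image('top');q=np.array((682,140))
print(seat(s,q),collar(s,q,40,49.5),upright(s,q,85,112),upright(t,q,85,112))
f=np.vstack([cv2.resize(s['frame'][190:300,150:330],(540,330))]);cv2.imwrite('pics/s6.png',f[:,:,::-1])
E
```

```text
clock: 10.45
position: [683.5, 139.6, 70.3]
ee_rot: [-0.126, 0.992, 0.0, 0.0]
contact_force: [-0.7, 0.8, -0.1]
gripper_width: 42.5
grasp_force: 0.0
clock: 10.85
position: [685.6, 140.2, 175.4]
ee_rot: [-0.126, 0.992, 0.001, 0.005]
contact_force: [-0.1, 0.2, -0.3]
gripper_width: 42.6
grasp_force: 0.0
['plate', array([440.4, 360.6]), array([ 87.4, 725.1]), 47.4, 'pins', 71, array([682.2, 141.5]), array([69.4, 62. ]), 16.5] (array([681.9, 141. ]), array([67.3, 67.7]), 14.0) (85, array([680.6, 142.2,  97.6]), array([681.7, 141.5]), array([16.7,  9.7]), 'long-axis deg', 15.7) (30, array([682.6, 140. , 101.3]), array([683. , 140.5]), array([14.9,  7.2]), 'long-axis deg', 12.7)
```

View pics/s6.png

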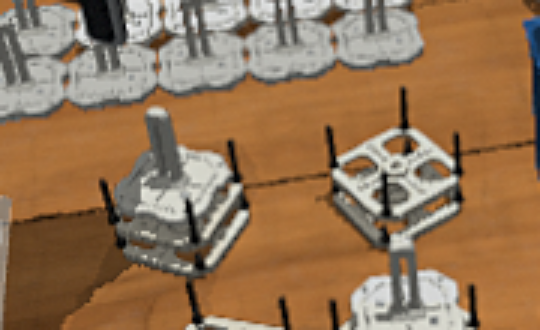

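cap_d sits in p1: collar (681.9,141.0), pins (682.2,141.5), angle 14°. Next is cap_a.

```bash
python3 -m jog '[[[-0.97,0,0],[0,0,0],0],[[-0.97,0,0],[0,0,0],0],[[-0.97,0,0],[0,0,0],0]]' >/dev/null
python3 -m jog '[[[-0.92,0,0],[0,0,0],0],[[-0.92,0,0],[0,0,0],0],[[-0.92,0,0],[0,0,0],0],[[-0.92,0,0],[0,0,0],0],[[-0.92,0,0],[0,0,0],0]]'
python3 look.py w7
python3 - <<'E'
from seats import *
from bench import *
t,s=pickle.load(open('t5.pkl','rb'));q=np.array((495,137));w=pickle.load(open('w7.pkl','rb'))
for n,c in dict(t=t,s=s,w=w).items(): print(n,collar(c,q,20,30),upright(c,q,79,93))
for p in('p3','p4'): print(p,seat(w,S[p]))
E
```

```text
clock: 11.75
position: [495.3, 139.9, 170.2]
ee_rot: [-0.126, 0.992, 0.0, 0.001]
contact_force: [-0.0, -0.1, 0.2]
gripper_width: 42.6
grasp_force: 0.0
11.8 [495.5 139.9 170.1] [-1.255e-01  9.921e-01  0.000e+00  5.000e-04] 42.68991709741301
t (array([497.4, 137.2]), array([75.3, 74.8]), 79.4) (23, array([497.4, 136.5,  85. ]), array([497.5, 136.5]), array([13.9,  6.4]), 'long-axis deg', 45.1)
s (array([497.6, 138.1]), array([76. , 75.8]), 3.0) (52, array([497.1, 138.8,  84.4]), array([498.3, 137.5]), array([14.2, 10.1]), 'long-axis deg', 37.1)
w (array([496.6, 136.6]), array([74.7, 75.3]), 86.8) (284, array([495.9, 136.1,  84.7]), array([496.6, 136.5]), array([15.4,  7.7]), 'long-axis deg', 42.7)
p3 ['plate', array([492.1, 237.8]), array([242.1,  90.5]), 82.4, 'pins', 413, array([495.4, 294.1]), array([63.8, 65.2]), 11.5]
p4 ['plate', array([406.9, 199.3]), array([138.3,  77.9]), 78.5, 'pins', 349, array([411.6, 215.9]), array([65.4, 64. ]), 73.8]
```

View pics/w7.png

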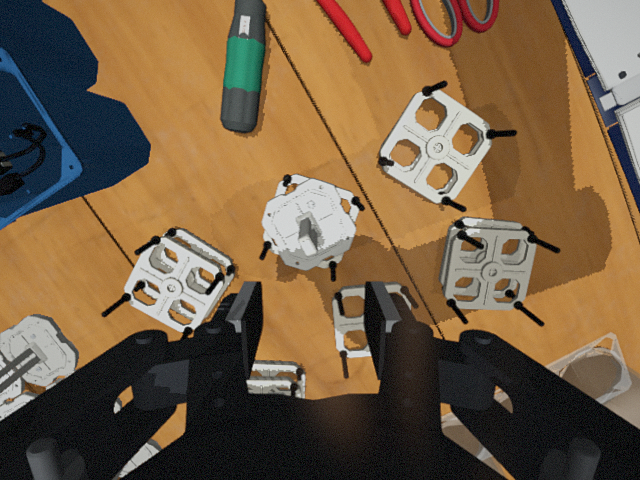

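cap_a at (309,222) has its long axis at about 42.7°, so I need tool y at 132.7°. p3 is at (490,270), p4 at (437,148).

```bash
python3 rel.py 496.7 137 51 132.7
python3 -m jog '[[[0.01,-0.03,-0.3],[0,0,0.236],0],[[0.01,-0.03,-0.5],[0,0,0.236],0],[[0.01,-0.03,-0.5],[0,0,0.236],0],[[0.01,-0.03,-0.5],[0,0,0.236],0],[[0.01,-0.03,-0.5],[0,0,0.236],0],[[0.01,-0.03,-0.5],[0,0,0.236],0]]' 
python3 -m jog '[[[0,0,-0.3],[0,0,0],0],[[0,0,-0.68],[0,0,0],0],[[0,0,-0.68],[0,0,0],0],[[0,0,-0.68],[0,0,0],0],[[0,0,-0.68],[0,0,0],1],[[0,0,-0.68],[0,0,0],1],[[0,0,-0.68],[0,0,0],1],[[0,0,-0.68],[0,0,0],1],[[0,0,-0.68],[0,0,0],1],[[0,0,-0.68],[0,0,0],1]]'
```

```text
shift [ 0.012 -0.029 -1.191] turn [-0.     0.     0.236] j6 end ~ -63 clock 11.8
clock: 12.4
position: [496.1, 136.6, 120.1]
ee_rot: [-0.364, 0.932, 0.0, 0.0]
contact_force: [-0.5, -1.2, -0.5]
gripper_width: 42.7
grasp_force: 0.0
clock: 13.4
position: [496.5, 137.2, 54.0]
ee_rot: [-0.365, 0.931, 0.0, 0.002]
contact_force: [-0.6, -0.3, 6.1]
gripper_width: 7.2
grasp_force: 62.5
```

```bash
python3 -m jog '[[[0,0,0.1],[0,0,0],1],[[0,0,0.3],[0,0,0],1],[[0,0,0.7],[0,0,0],1],[[0,0,1],[0,0,0],1],[[0,0,1],[0,0,0],1]]'
python3 -m jog '[[[0,0.4,0.3],[0,0,-0.06],1],[[0,0.8,0.3],[0,0,-0.13],1],[[0,0.8,0.3],[0,0,-0.2],1],[[0,0.8,0.3],[0,0,-0.255],1],[[0,0.8,0.3],[0,0,-0.255],1]]'
python3 -m jog '[[[0,0.4,0],[0,0,0],1],[[0,0.77,0],[0,0,0],1],[[0,0.77,0],[0,0,0],1],[[0,0.77,0],[0,0,0],1],[[0,0.77,0],[0,0,0],1]]'
python3 look.py w8
cat > place.py <<'E'
import sys
from seats import *
from bench import *
q=np.array([float(v) for v in sys.argv[1:3]]); zc=float(sys.argv[3])
s=get_image('scene');t=get_image('top')
for n,c in dict(s=s,t=t).items():
    print(n,seat(c,q)[4:],collar(c,q,zc-7,zc+7))
E
python3 - <<'E'
from seats import *
w=pickle.load(open('w8.pkl','rb'));q=(495,295)
print(seat(w,q)[4:])
C=cloud(w);import bench
z=bench.read_state()['position'][2]-46+15
print(z,collar(w,np.array(q),z-7,z+7))
E
python3 place.py 495 295 152
```

```text
clock: 13.9
position: [498.0, 137.9, 157.6]
ee_rot: [-0.365, 0.931, 0.001, 0.006]
contact_force: [-0.7, -0.3, -0.8]
gripper_width: 6.7
grasp_force: 61.5
clock: 14.4
position: [494.8, 216.7, 182.0]
ee_rot: [-0.106, 0.994, -0.0, -0.0]
contact_force: [-0.1, 0.4, -0.3]
gripper_width: 6.8
grasp_force: 61.5
clock: 14.9
position: [495.1, 292.7, 182.1]
ee_rot: [-0.106, 0.994, -0.0, -0.0]
contact_force: [-0.1, 0.4, -0.9]
gripper_width: 6.9
grasp_force: 61.5
14.95 [495.3 292.5 182.3] [-1.058e-01  9.944e-01 -2.000e-04  1.000e-04] 6.922771071821273
['pins', 89, array([465.5, 288.8]), array([ 3.7, 62.3]), 11.4]
151.2967470147044 (array([490.3, 291.6]), array([58.3, 66.2]), 12.3)
s ['pins', 85, array([495.3, 296.3]), array([66.3, 63.8]), 12.6] (array([494.7, 293.7]), array([67.6, 67.6]), 12.2)
t [] (array([489.6, 284.7]), array([57.2, 74.7]), 58.4)
```

Scene and wrist agree: shift (+0.6,+2.5). Lower onto p3.

```bash
python3 -m jog '[[[0.006,0.025,-0.3],[0,0,0],1],[[0.006,0.025,-0.6],[0,0,0],1],[[0.006,0.025,-0.6],[0,0,0],1],[[0.006,0.025,-0.6],[0,0,0],1]]'
python3 -m jog '[[[0,0,-0.1],[0,0,0],1],[[0,0,-0.2],[0,0,0],1],[[0,0,-0.3],[0,0,0],1],[[0,0,-0.4],[0,0,0],1],[[0,0,-0.5],[0,0,0],1],[[0,0,-0.5],[0,0,0],1],[[0,0,-0.5],[0,0,0],1]]'
python3 place.py 495 295 42
```

```text
clock: 15.45
position: [496.5, 295.7, 122.9]
ee_rot: [-0.106, 0.994, -0.0, 0.001]
contact_force: [-0.2, 0.1, 0.3]
gripper_width: 7.0
grasp_force: 61.5
clock: 16.15
position: [496.9, 296.6, 73.2]
ee_rot: [-0.106, 0.994, 0.0, 0.001]
contact_force: [-0.6, -0.3, 4.9]
gripper_width: 7.0
grasp_force: 63.5
s ['pins', 72, array([472. , 304.5]), array([81.8, 37.3]), 65.9] (array([472.1, 303. ]), array([83.2, 39. ]), 68.0)
t [] (array([495.7, 297.3]), array([65.5, 66.4]), 12.5)
```

```bash
python3 -m jog '[[[0,0,0],[0,0,0],0.6],[[0,0,0],[0,0,0],0.2],[[0,0,0],[0,0,0],0],[[0,0,0],[0,0,0],0]]'
python3 -m jog '[[[0,0,0.4],[0,0,0],0],[[0,0,0.8],[0,0,0],0],[[0,0,1],[0,0,0],0],[[0,0,1],[0,0,0],0]]'
python3 -m jog '[[[0,-0.5,0.5],[0,0,0],0],[[0,-0.9,0.5],[0,0,0],0],[[0,-0.9,0.5],[0,0,0],0],[[0,-0.9,0.5],[0,0,0],0]]' 
python3 place.py 495 295 43
python3 - <<'E'
from seats import *
from bench import *
s=get_image('scene'); cv2.imwrite('pics/s9.png',s['frame'][200:460,60:400,::-1])
w=get_image('wrist');q=(495,295); print(seat(w,q)[4:],collar(w,np.array(q),38,50))
print(seat(s,(495,137),8)[4:])
E
```

```text
clock: 16.65
position: [495.9, 296.0, 72.1]
ee_rot: [-0.106, 0.994, -0.0, 0.0]
contact_force: [0.9, 0.3, -0.6]
gripper_width: 42.7
grasp_force: 0.0
clock: 17.05
position: [497.7, 297.6, 176.3]
ee_rot: [-0.106, 0.994, 0.002, 0.004]
contact_force: [0.6, 0.1, 0.6]
gripper_width: 43.1
grasp_force: 0.0
clock: 17.45
position: [495.7, 204.8, 222.1]
ee_rot: [-0.105, 0.994, 0.0, 0.0]
contact_force: [-0.3, -0.3, -0.1]
gripper_width: 42.8
grasp_force: 0.0
s ['pins', 107, array([495.4, 297.4]), array([64.6, 68.5]), 11.3] (array([495.9, 297.6]), array([67.5, 68.4]), 11.1)
t [] (array([476.3, 293.8]), array([27.9, 66. ]), 9.4)
['pins', 208, array([495.4, 294.2]), array([64.5, 65.9]), 12.1] (array([495.8, 296.1]), array([67. , 67.2]), 11.4)
['pins', 62, array([498.3, 140.4]), array([63.1, 67. ]), 84.9]
```

View pics/s9.png

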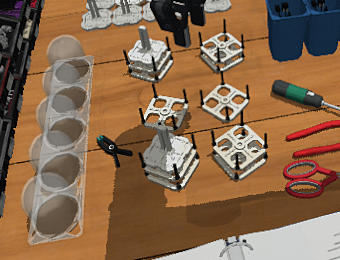

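cap_a sits on p3 (collar and pin centres within about 1 mm) and single_1 is bare. Next is cap_c.

```bash
python3 -m jog '[[[-0.03,-0.97,0],[0,0,-0.112],0],[[-0.03,-0.97,0],[0,0,-0.112],0]]' >/dev/null
python3 -m jog '[[[-0.03,-0.97,0],[0,0,-0.112],0],[[-0.03,-0.97,0],[0,0,-0.112],0]]' >/dev/null
python3 -m jog '[[[-0.03,-0.97,0],[0,0,-0.112],0],[[-0.03,-0.97,0],[0,0,-0.112],0]]' >/dev/null
python3 -m jog '[[[-0.03,-0.97,0],[0,0,-0.112],0],[[-0.03,-0.97,0],[0,0,-0.112],0]]' 
python3 -m jog '[[[-0.03,-0.97,-0.4],[0,0,-0.112],0],[[-0.03,-0.97,-0.4],[0,0,-0.112],0],[[-0.03,-0.97,-0.4],[0,0,-0.112],0],[[-0.03,-0.97,-0.4],[0,0,-0.112],0]]'
python3 look.py w9
python3 - <<'E'
from seats import *
c=pickle.load(open('w9.pkl','rb'))
for n,q in dict(c=(479,-280),b=(593.5,-232)).items():
    print(n,upright(c,np.array(q),72,84),collar(c,np.array(q),12,22))
E
python3 rel.py 479 -280 43 35
```

```text
clock: 18.45
position: [484.3, -183.1, 221.8]
ee_rot: [0.357, 0.934, -0.0, 0.0]
contact_force: [0.4, -0.1, 0.5]
gripper_width: 42.5
grasp_force: 0.0
clock: 18.85
position: [480.8, -279.4, 180.5]
ee_rot: [0.463, 0.887, -0.001, -0.001]
contact_force: [0.8, 1.2, -0.3]
gripper_width: 42.8
grasp_force: 0.0
18.9 [ 481.3 -278.6  181.5] [ 4.619e-01  8.869e-01 -4.000e-04 -4.000e-04] 42.49938882019733
c (232, array([ 478.3, -279.4,   77.3]), array([ 478.7, -280.1]), array([ 7.1, 15. ]), 'long-axis deg', 124.8) (array([ 479. , -280.1]), array([65.3, 66.8]), 34.5)
b (244, array([ 592.3, -232.6,   76.6]), array([ 593.1, -232.8]), array([ 8.4, 14.8]), 'long-axis deg', 103.1) (array([ 593.5, -232.8]), array([66.9, 66.9]), 10.5)
shift [-0.023 -0.014 -1.385] turn [ 0.    -0.001  0.   ] j6 end ~ -115 clock 18.9
```

```bash
python3 -m jog '[[[-0.02,-0.013,-0.35],[0,0,0],0],[[-0.02,-0.013,-0.7],[0,0,0],0],[[-0.02,-0.013,-0.7],[0,0,0],0],[[-0.02,-0.013,-0.7],[0,0,0],0]]'
python3 -m jog '[[[0,0,-0.3],[0,0,0],0],[[0,0,-0.68],[0,0,0],0],[[0,0,-0.68],[0,0,0],0],[[0,0,-0.68],[0,0,0],0],[[0,0,-0.68],[0,0,0],1],[[0,0,-0.68],[0,0,0],1],[[0,0,-0.68],[0,0,0],1],[[0,0,-0.68],[0,0,0],1],[[0,0,-0.68],[0,0,0],1]]'
python3 -m jog '[[[0,0,0.3],[0,0,0],1],[[0,0,0.7],[0,0,0],1],[[0,0,1],[0,0,0],1],[[0,0,1],[0,0,0],1]]'
python3 -m jog '[[[0,0,0.4],[0,0,0],1],[[0,0,0.8],[0,0,0],1],[[0,0,0.8],[0,0,0],1],[[0,0,0.8],[0,0,0],1]]'
python3 rel.py 574 37.5 190 73.3
```

```text
clock: 19.3
position: [480.2, -279.3, 113.5]
ee_rot: [0.461, 0.888, -0.0, 0.001]
contact_force: [1.0, -0.4, 1.0]
gripper_width: 42.7
grasp_force: 0.0
clock: 20.2
position: [480.6, -280.6, 46.6]
ee_rot: [0.462, 0.887, 0.0, 0.002]
contact_force: [0.2, 2.1, 6.7]
gripper_width: 6.7
grasp_force: 59.6
clock: 20.6
position: [481.9, -281.3, 149.8]
ee_rot: [0.462, 0.887, 0.0, 0.006]
contact_force: [-0.5, 0.4, -0.2]
gripper_width: 7.1
grasp_force: 58.7
clock: 21.0
position: [479.0, -280.0, 224.9]
ee_rot: [0.462, 0.887, 0.0, 0.001]
contact_force: [-0.8, 0.3, -1.5]
gripper_width: 6.7
grasp_force: 58.7
shift [ 0.95   3.175 -0.349] turn [-0.     0.001  0.32 ] j6 end ~ -110 clock 21.0
```

```bash
python3 -m jog '[[[0.237,0.794,0],[0,0,0.08],1],[[0.237,0.794,0],[0,0,0.08],1]]' >/dev/null
python3 -m jog '[[[0.237,0.794,0],[0,0,0.08],1],[[0.237,0.794,0],[0,0,0.08],1]]' >/dev/null
python3 -m jog '[[[0.237,0.794,0],[0,0,0.08],1],[[0.237,0.794,0],[0,0,0.08],1]]' >/dev/null
python3 -m jog '[[[0.237,0.794,0],[0,0,0.08],1],[[0.237,0.794,-0.35],[0,0,0.08],1],[[0.237,0.794,-0.35],[0,0,0.08],1],[[0.237,0.794,-0.35],[0,0,0.08],1],[[0.237,0.794,-0.35],[0,0,0.08],1]]'
python3 look.py w10
python3 place.py 574 38 158
python3 - <<'E'
from seats import *
w=pickle.load(open('w10.pkl','rb'));q=np.array((574,38.))
print(seat(w,q)[4:],collar(w,q,151,165))
E
python3 rel.py 574 37.5 73.5 73.3
```

```text
clock: 22.1
position: [573.6, 36.7, 189.2]
ee_rot: [0.145, 0.989, -0.0, 0.0]
contact_force: [-0.4, -0.8, 1.2]
gripper_width: 6.4
grasp_force: 58.8
22.15 [573.9  36.5 189.8] [ 1.453e-01  9.894e-01 -1.000e-04  7.000e-04] 7.011997853385491
s ['pins', 55, array([576. ,  39.6]), array([65.2, 64. ]), 72.2] (array([572.3,  39. ]), array([66.6, 68.5]), 73.9)
t [] (array([554.6,  41.4]), array([65.1, 33.8]), 89.9)
['pins', 90, array([547.2,  46.4]), array([62.,  4.]), 72.6] (array([568.5,  38.1]), array([66.1, 58.8]), 73.2)
shift [-0.     0.01  -1.168] turn [-0.     0.001  0.   ] j6 end ~ -110 clock 22.25
```

Shift (+3.5,+0.7), by both views, then lower onto p2.

```bash
python3 -m jog '[[[0.035,0.007,-0.3],[0,0,-0.005],1],[[0.035,0.007,-0.66],[0,0,-0.005],1],[[0.035,0.007,-0.66],[0,0,-0.005],1],[[0.035,0.007,-0.66],[0,0,-0.005],1],[[0.035,0.007,-0.66],[0,0,-0.005],1]]'
python3 place.py 574 38 92
python3 rel.py 577 37.5 73.5 73
```

```text
clock: 22.75
position: [578.9, 38.1, 125.8]
ee_rot: [0.15, 0.989, 0.001, 0.002]
contact_force: [0.6, 0.4, -0.3]
gripper_width: 7.0
grasp_force: 58.8
s ['pins', 45, array([567.2,  58.7]), array([87.1, 46.7]), 25.8] (array([577.9,  40.7]), array([67.8, 66.6]), 72.6)
t [] (array([558.5,  43. ]), array([31.6, 64.9]), 0.7)
shift [-0.016 -0.008 -0.522] turn [-0.     0.002  0.002] j6 end ~ -111 clock 22.85
```

```bash
python3 -m jog '[[[-0.018,-0.009,-0.1],[0,0,0],1],[[-0.018,-0.009,-0.2],[0,0,0],1],[[-0.018,-0.009,-0.3],[0,0,0],1],[[-0.018,-0.009,-0.4],[0,0,0],1],[[-0.018,-0.009,-0.48],[0,0,0],1],[[-0.018,-0.009,-0.48],[0,0,0],1],[[-0.018,-0.009,-0.48],[0,0,0],1]]'
python3 - <<'E'
from seats import *
from bench import *
s=get_image('scene');q=np.array((575.,39.))
print(seat(s,q)[4:],collar(s,q,38,52))
cv2.imwrite('pics/s11.png',cv2.resize(s['frame'][200:300,220:340],(720,600),interpolation=cv2.INTER_CUBIC)[:,:,::-1])
E
python3 rel.py 577 37.5 73.5 73
```

```text
clock: 23.55
position: [575.5, 37.2, 74.9]
ee_rot: [0.15, 0.989, -0.0, 0.0]
contact_force: [0.3, 0.8, 1.0]
gripper_width: 6.6
grasp_force: 59.0
['pins', 61, array([567.2,  58.9]), array([87.1, 46.8]), 25.7] (array([574.1,  41.2]), array([67.5, 67. ]), 69.8)
shift [ 0.014  0.002 -0.017] turn [0.    0.    0.002] j6 end ~ -111 clock 23.6
```

View pics/s11.png

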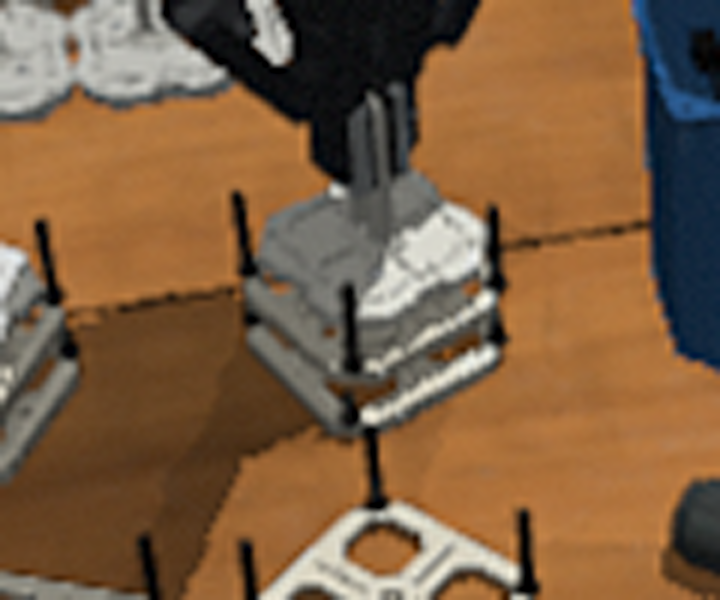

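cap_c is between the pins, about 1.3 mm short in x. Nudge, touch down and release.

```bash
python3 -m jog '[[[0.013,0.002,-0.016],[0,0,0],1],[[0.013,0.002,-0.016],[0,0,0],1],[[0.013,0.002,-0.016],[0,0,0],1],[[0.013,0.002,-0.016],[0,0,0],1]]'
python3 -m jog '[[[0,0,0],[0,0,0],0.6],[[0,0,0],[0,0,0],0.2],[[0,0,0],[0,0,0],0],[[0,0,0],[0,0,0],0]]'
python3 -m jog '[[[0,0,0.4],[0,0,0],0],[[0,0,0.8],[0,0,0],0],[[0,0,1],[0,0,0],0],[[0,0,1],[0,0,0],0]]'
python3 -m jog '[[[0.04,-0.5,0.5],[0,0,-0.13],0],[[0.04,-0.9,0.5],[0,0,-0.13],0],[[0.04,-0.9,0.5],[0,0,-0.13],0]]' 
python3 place.py 575 39 43
python3 -c "
from seats import *;from bench import *
w=get_image('wrist');q=(575,38);print(seat(w,q)[4:],collar(w,np.array(q),38,50))"
python3 rel.py 593.3 -232 175 12
```

```text
clock: 24.0
position: [576.9, 37.4, 73.9]
ee_rot: [0.15, 0.989, -0.0, 0.001]
contact_force: [-0.8, -0.6, -1.6]
gripper_width: 6.7
grasp_force: 59.1
clock: 24.4
position: [576.9, 37.5, 74.0]
ee_rot: [0.15, 0.989, 0.0, 0.001]
contact_force: [-0.8, 0.1, -0.6]
gripper_width: 42.9
grasp_force: 0.0
clock: 24.8
position: [579.0, 37.9, 178.0]
ee_rot: [0.15, 0.989, 0.001, 0.004]
contact_force: [-0.0, 0.5, -1.0]
gripper_width: 42.7
grasp_force: 0.0
clock: 25.1
position: [581.2, -55.9, 225.2]
ee_rot: [0.285, 0.958, 0.0, 0.002]
contact_force: [0.4, -0.8, 0.6]
gripper_width: 42.5
grasp_force: 0.0
s ['pins', 83, array([576.3,  40.1]), array([66.5, 65.3]), 71.8] (array([575.7,  38.9]), array([67.6, 68.2]), 73.1)
t ['pins', 5, array([604.3,  27.5]), array([61.6,  0.8]), 72.9] (array([576.6,  37.2]), array([66.1, 66.2]), 72.8)
['pins', 193, array([576.4,  36.9]), array([65.5, 63.6]), 72.3] (array([575.1,  36.7]), array([66.6, 66.4]), 72.7)
shift [ 0.131 -1.791 -0.476] turn [-0.    -0.001 -0.376] j6 end ~ -147 clock 25.25
```

cap_c is within about 1 mm on p2. Now cap_b.

```bash
python3 -m jog '[[[0.065,-0.9,0],[0,0,-0.19],0],[[0.065,-0.9,0],[0,0,-0.19],0],[[0.065,-0.9,0],[0,0,-0.19],0]]' >/dev/null
python3 -m jog '[[[0.065,-0.9,-0.47],[0,0,-0.19],0],[[0.065,-0.9,-0.47],[0,0,-0.19],0],[[0.065,-0.9,-0.47],[0,0,-0.19],0],[[0.065,-0.9,-0.47],[0,0,-0.19],0],[[0.065,-0.9,-0.47],[0,0,-0.19],0]]'
python3 look.py w12
python3 - <<'E'
from seats import *
c=pickle.load(open('w12.pkl','rb'));q=np.array((593.5,-232))
print(upright(c,q,72,84),collar(c,q,12,22))
E
python3 rel.py 593.3 -232 43 12
```

```text
clock: 26.05
position: [594.1, -231.4, 176.1]
ee_rot: [0.631, 0.776, -0.001, -0.0]
contact_force: [-0.1, 0.1, 0.5]
gripper_width: 42.3
grasp_force: 0.0
26.1 [ 594.3 -231.2  176.8] [ 6.308e-01  7.759e-01 -3.000e-04  4.000e-04] 42.90263179802966
(237, array([ 593.2, -231.6,   77.3]), array([ 593.2, -232.2]), array([ 7.6, 14.6]), 'long-axis deg', 101.7) (array([ 593.6, -232.3]), array([65.4, 66.1]), 11.0)
shift [-0.01  -0.008 -1.338] turn [0.    0.    0.002] j6 end ~ -147 clock 26.1
```

```bash
python3 -m jog '[[[-0.01,-0.01,-0.3],[0,0,-0.004],0],[[-0.01,-0.01,-0.66],[0,0,-0.004],0],[[-0.01,-0.01,-0.66],[0,0,-0.004],0],[[-0.01,-0.01,-0.66],[0,0,-0.004],0]]'
python3 -m jog '[[[0,0,-0.3],[0,0,0],0],[[0,0,-0.66],[0,0,0],0],[[0,0,-0.66],[0,0,0],0],[[0,0,-0.66],[0,0,0],0],[[0,0,-0.66],[0,0,0],1],[[0,0,-0.66],[0,0,0],1],[[0,0,-0.66],[0,0,0],1],[[0,0,-0.66],[0,0,0],1],[[0,0,-0.66],[0,0,0],1]]'
python3 -m jog '[[[0,0,0.3],[0,0,0],1],[[0,0,0.7],[0,0,0],1],[[0,0,1],[0,0,0],1],[[0,0,1],[0,0,0],1]]'
python3 -m jog '[[[0,0,0.4],[0,0,0],1],[[0,0,0.8],[0,0,0],1],[[0,0,0.8],[0,0,0],1],[[0,0,0.8],[0,0,0],1]]'
python3 rel.py 412 215 190 73.8
```

```text
clock: 26.5
position: [593.5, -232.8, 111.7]
ee_rot: [0.634, 0.773, -0.001, 0.001]
contact_force: [0.7, 0.0, 0.4]
gripper_width: 42.5
grasp_force: 0.0
clock: 27.4
position: [594.5, -233.9, 47.2]
ee_rot: [0.635, 0.772, 0.0, 0.002]
contact_force: [-0.0, 0.3, 6.2]
gripper_width: 6.7
grasp_force: 60.3
clock: 27.8
position: [595.7, -234.4, 150.8]
ee_rot: [0.635, 0.772, 0.002, 0.005]
contact_force: [0.1, -0.5, -0.1]
gripper_width: 6.7
grasp_force: 59.3
clock: 28.2
position: [592.8, -233.4, 225.3]
ee_rot: [0.636, 0.772, 0.0, 0.001]
contact_force: [0.5, 0.1, -1.5]
gripper_width: 6.5
grasp_force: 59.3
shift [-1.808  4.484 -0.353] turn [-0.     0.001  0.523] j6 end ~ -134 clock 28.2
```

```bash
python3 -m jog '[[[-0.36,0.897,0],[0,0,0.105],1],[[-0.36,0.897,0],[0,0,0.105],1]]' >/dev/null
python3 -m jog '[[[-0.36,0.897,0],[0,0,0.105],1],[[-0.36,0.897,0],[0,0,0.105],1]]' >/dev/null
python3 -m jog '[[[-0.36,0.897,0],[0,0,0.105],1],[[-0.36,0.897,0],[0,0,0.105],1]]' >/dev/null
python3 -m jog '[[[-0.36,0.897,0],[0,0,0.105],1],[[-0.36,0.897,0],[0,0,0.105],1]]'
python3 rel.py 412 215 190 73.8
```

```text
clock: 29.0
position: [446.7, 126.3, 223.1]
ee_rot: [0.244, 0.97, -0.001, -0.001]
contact_force: [1.1, 0.0, -0.9]
gripper_width: 6.8
grasp_force: 59.3
shift [-0.347  0.887 -0.331] turn [ 0.001 -0.001  0.101] j6 end ~ -134 clock 29.0
```

```bash
python3 -m jog '[[[-0.347,0.887,0],[0,0,0.101],1],[[-0.347,0.887,-0.33],[0,0,0.101],1],[[-0.347,0.887,-0.33],[0,0,0.101],1],[[-0.347,0.887,-0.33],[0,0,0.101],1],[[-0.347,0.887,-0.33],[0,0,0.101],1],[[-0.347,0.887,-0.33],[0,0,0.101],1]]'
python3 look.py w13
python3 place.py 412 216 158
python3 - <<'E'
from seats import *
w=pickle.load(open('w13.pkl','rb'));q=np.array((412,216.))
print(seat(w,q)[4:],collar(w,q,151,165))
E
python3 rel.py 412 216 74 73.8
```

```text
clock: 29.6
position: [414.7, 213.0, 192.1]
ee_rot: [0.144, 0.99, 0.0, 0.001]
contact_force: [0.6, 0.4, 0.6]
gripper_width: 6.9
grasp_force: 59.3
29.65 [414.8 213.  192.3] [1.437e-01 9.896e-01 2.000e-04 7.000e-04] 6.845200187228816
s ['pins', 87, array([411.8, 217.7]), array([65.7, 65. ]), 74.1] (array([414.1, 214.9]), array([66.7, 67.4]), 72.9)
t [] (array([412.5, 203.1]), array([49.9, 70.5]), 84.6)
['pins', 81, array([382.2, 225.5]), array([62.1,  3.9]), 73.5] (array([409.2, 214.6]), array([66. , 58.6]), 73.6)
shift [-0.027  0.028 -1.183] turn [-0.     0.001  0.003] j6 end ~ -134 clock 29.75
```

```bash
python3 -m jog '[[[-0.02,0.03,-0.3],[0,0,0.003],1],[[-0.02,0.03,-0.66],[0,0,0.003],1],[[-0.02,0.03,-0.66],[0,0,0.003],1],[[-0.02,0.03,-0.66],[0,0,0.003],1],[[-0.02,0.03,-0.66],[0,0,0.003],1],[[-0.02,0.03,-0.66],[0,0,0.003],1]]'
python3 place.py 412 216 92
python3 rel.py 412.8 216 74.3 74
```

```text
clock: 30.35
position: [413.2, 217.7, 127.6]
ee_rot: [0.14, 0.99, 0.001, 0.002]
contact_force: [-0.6, 0.2, 0.3]
gripper_width: 6.6
grasp_force: 59.2
s ['pins', 64, array([411.8, 219. ]), array([63.6, 63.5]), 74.0] (array([412.8, 219.6]), array([67.1, 67.9]), 72.7)
t [] (array([412. , 205.6]), array([75.2, 46.9]), 2.8)
shift [ 0.    -0.014 -0.528] turn [-0.001  0.001  0.   ] j6 end ~ -134 clock 30.45
```

```bash
python3 -m jog '[[[-0.004,-0.013,-0.1],[0,0,0],1],[[-0.004,-0.013,-0.2],[0,0,0],1],[[-0.004,-0.013,-0.3],[0,0,0],1],[[-0.004,-0.013,-0.4],[0,0,0],1],[[-0.004,-0.013,-0.5],[0,0,0],1],[[-0.004,-0.013,-0.5],[0,0,0],1],[[-0.004,-0.013,-0.5],[0,0,0],1],[[-0.004,-0.013,-0.5],[0,0,0],1]]'
python3 place.py 412 216 42
python3 rel.py 412.5 216 74 74
```

```text
clock: 31.25
position: [411.7, 215.6, 75.7]
ee_rot: [0.14, 0.99, -0.0, 0.0]
contact_force: [-0.4, -0.5, -1.0]
gripper_width: 7.1
grasp_force: 60.0
s ['pins', 120, array([410.7, 219.5]), array([63.6, 65.7]), 73.8] (array([411.3, 219.6]), array([64.7, 67.5]), 73.3)
t [] (array([408.4, 207.5]), array([48.4, 68.5]), 77.7)
shift [ 0.007  0.003 -0.019] turn [0.    0.001 0.   ] j6 end ~ -134 clock 31.35
```

```bash
python3 -m jog '[[[0.005,0.003,-0.018],[0,0,0],1],[[0.005,0.003,-0.018],[0,0,0],1],[[0.005,0.003,-0.018],[0,0,0],1],[[0.005,0.003,-0.018],[0,0,0],0.6],[[0.005,0.003,-0.018],[0,0,0],0.2],[[0.005,0.003,-0.018],[0,0,0],0],[[0.005,0.003,-0.018],[0,0,0],0]]'
python3 -m jog '[[[0,0,0.4],[0,0,0],0],[[0,0,0.8],[0,0,0],0],[[0,0,1],[0,0,0],0],[[0,0,1],[0,0,0],0]]'
python3 -m jog '[[[0.3,-0.9,0.6],[0,0,0],0],[[0.3,-0.9,0.6],[0,0,0],0],[[0.3,-0.9,0.6],[0,0,0],0]]' >/dev/null
python3 -m jog '[[[0.3,-0.95,0.1],[0,0,0],0],[[0.3,-0.95,0.1],[0,0,0],0],[[0.3,-0.95,0.1],[0,0,0],0]]' >/dev/null
python3 -m jog '[[[0,-0.95,0],[0,0,0],0],[[0,-0.95,0],[0,0,0],0],[[0,-0.95,0],[0,0,0],0]]' 
python3 - <<'E'
from seats import *
from bench import *
s=get_image('scene');t=get_image('top')
for n,q in dict(p1=(682,140),p2=(575,38),p3=(495,296),p4=(412,217)).items():
    q=np.array(q);print(n,seat(s,q)[4:],collar(s,q,38,49.5),collar(t,q,38,50))
for n,q in dict(s1=(497,138),s2=(577,219)).items(): print(n,seat(s,q,8)[4:])
d=pickle.load(open('d0.pkl','rb'));print(seat(d['scene'],(577,219),8)[4:])
cv2.imwrite('pics/fin.png',cv2.resize(s['frame'][190:410,140:360],(600,600),interpolation=cv2.INTER_CUBIC)[:,:,::-1])
E
```

```text
clock: 32.05
position: [412.3, 215.9, 74.1]
ee_rot: [0.14, 0.99, -0.0, 0.001]
contact_force: [-0.8, -0.2, -0.1]
gripper_width: 43.1
grasp_force: 0.0
clock: 32.45
position: [413.9, 217.3, 177.5]
ee_rot: [0.139, 0.99, 0.003, 0.003]
contact_force: [0.8, 0.5, -0.4]
gripper_width: 42.7
grasp_force: 0.0
clock: 33.35
position: [471.1, -67.0, 242.4]
ee_rot: [0.142, 0.99, -0.001, -0.001]
contact_force: [-1.1, 0.7, -0.1]
gripper_width: 42.4
grasp_force: 0.0
p1 ['pins', 71, array([682.4, 140.5]), array([65.6, 62.1]), 14.7] (array([682.7, 140.7]), array([67.7, 67.6]), 12.6) (array([684. , 140.6]), array([67.1, 67. ]), 14.3)
p2 ['pins', 76, array([576. ,  40.6]), array([64.2, 64.6]), 71.5] (array([575.2,  39.1]), array([68.1, 67.2]), 72.3) (array([589.5,  34.8]), array([63.7, 39.3]), 75.9)
p3 ['pins', 111, array([495.3, 298.3]), array([65.9, 66.9]), 10.6] (array([496.5, 297.9]), array([68.1, 67.5]), 11.6) (array([494.4, 325.4]), array([20.4, 63.9]), 84.8)
p4 ['pins', 115, array([411.8, 218.4]), array([66.4, 66.1]), 73.3] (array([411.6, 218.1]), array([66.5, 68.3]), 74.2) (array([0., 0.]), array([0., 0.]), 0.0)
s1 ['pins', 80, array([499.1, 140.4]), array([65.6, 65.4]), 86.8]
s2 ['pins', 73, array([574.8, 220.1]), array([65.7, 64.3]), 19.4]
['pins', 76, array([574.6, 219.6]), array([65.8, 63.8]), 19.1]
```

View pics/fin.png

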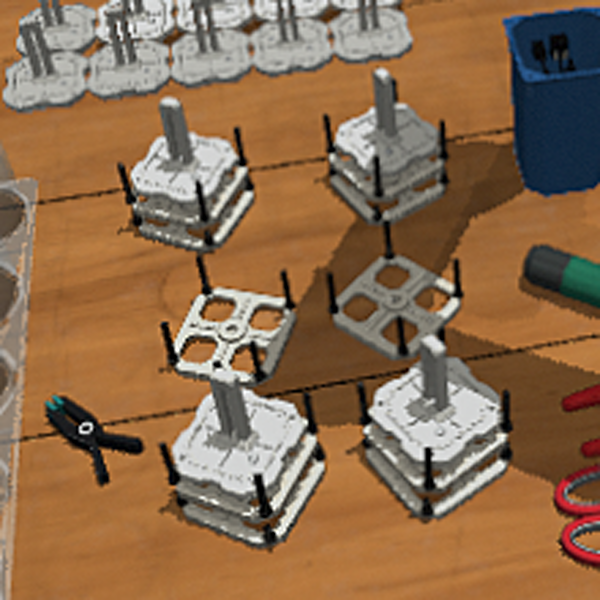

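All four caps sit flat and centred between their pins, both singles are bare, and the arm is clear.

```bash
python3 -c "
from bench import *;print(job_done())"
```

```text
the job is handed in; nothing more can be done
None
```

The job is handed in at about 33 s: all four caps stand square on the two-plate frames, within about 2 mm of the pin centres by camera, both one-plate frames are bare, and no frame visibly shifted.

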